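# Load the pencil kit tray

### The job

Load the wooden kit tray. Slide the green barrel half across the tray's deck, without picking it up, until it drops into the wide black-floored compartment and lies flat there, nose towards the orange mark; then take the silver sleeve from its yellow rest and set it down, not dropped, so that it lies in the narrow blue-floored compartment. Leave the glass jar and the tweezer block where they are, and let go of everything at the end.

Things in the scene. Friction and masses are not known exactly. Their poses are not given: they have to be found in the camera images.
- tray: Fixed wooden tray, 180 (its x) by 226 (its y) by 16 mm high; origin at the centre of its underside. Its top is a smooth flat deck 16 mm above the table, without a rim, with two sunk compartments. The near part of the deck (tray x -90 to +42 mm, y -113 to +74 mm) is unbroken. Tray +x points roughly away from the robot.
- wide_pocket (a point): Centre of the floor of the wide, black-floored compartment for the green half, at tray (60, -25, 8) mm. It is 36 mm along tray x (42 to 78) by 142 mm along tray y (-96 to +46), 8 mm deep with upright walls. An orange patch on the deck just beyond its +y end marks the nose end. Axes as the tray's.
- narrow_pocket (a point): Centre of the floor of the narrow, blue-floored compartment for the sleeve, at tray (-20, 87, 10) mm. It is 102 mm along tray x by 26 mm along tray y, 6 mm deep with upright walls. Axes as the tray's.
- half: Green plastic barrel half, 60 g, flat side down on the near deck: 132 mm long (its y), 28 wide, 13 high; origin mid-underside. Body (y -66 to +44): 28 mm wide to 8 mm height, 20 above; nose (+44 to +66) tapers to 12 wide, 7 high. Starts with its nose roughly to tray +y (within 0.35 rad), off to one side. Slides freely; stands 5 mm above the deck once in its compartment. Black bands near the tail.
- half_nose (a point): Tip of the nose of the green half, 66 mm along its +y from its origin, 4 mm up.
- rest: Fixed yellow rest for the sleeve, 100 mm (its x) by 40 mm; origin mid-underside. 3 mm base, two rails along x, 4 mm wide, up to 7 mm above the table, inner faces 21 mm apart; the sleeve lies between them. It stands left or right of the tray, the jar on the other side.
- sleeve: Loose brushed silver metal sleeve, dark at its ends, a cylinder 24 mm in diameter and 90 mm long along its x, about 70 g; origin at its middle on the axis (12 mm above what it lies on; 15 mm above the table in the rest). It may roll about its x. In the compartment its axis lies 6 mm above the deck.
- jar: Bystander: round glass jar with a cork bottom, 80 mm in diameter, 78 mm high, with two spare sleeves standing in it to 102 mm; origin at the centre of its underside.
- tweezer_block: Bystander: steel block 50 by 90 by 35 mm holding three upright tweezers to about 92 mm, at the far left of the tray; origin at the centre of its underside.
There are look-alikes about, which are no part of the job. There is more than one size of the sleeve; the one meant has the size given above. Of the things that look like the half, the smaller one is meant.

How it is judged (in metres and radians):
On the way:
1. the green half lies flat in the wide compartment (z of half in the frame of wide_pocket below 0.003 m and angle between half's own z axis and vertical below 0.08 rad and horizontal distance between half and wide_pocket below 0.012 m), for 0.2 s.
At the end, for the whole second after the job is handed in: Half flat (0.08 rad) on the wide compartment's floor, height within 3 mm, centre within 12 mm, nose to the orange mark; sleeve along the narrow compartment on its floor, within 3 mm in height, 12 mm, 0.1 rad; both at rest; jar and block within 15 mm of their starts (all of step 1 and z of half in the frame of wide_pocket above -0.003 m and y of half_nose in the frame of wide_pocket above 0.04 m and z of sleeve in the frame of narrow_pocket between 0.009 and 0.015 m and horizontal distance between sleeve and narrow_pocket below 0.012 m and angle between the x axis of sleeve and the x axis of narrow_pocket, either way round below 0.1 rad and linear speed of each of half, sleeve below 0.02 m/s and distance of each of jar, tweezer_block from where it was at the start of the episode below 0.015 m); the robot touches nothing.
It fails at once if the green half is picked up (its underside more than 12 mm above the deck) (z of half in the frame of tray above 0.028 m).
It fails at once if the sleeve is dropped onto the tray (moving faster than 0.6 m/s within 30 mm above the narrow compartment's floor and 60 mm of its centre) (horizontal distance between sleeve and narrow_pocket below 0.06 m and z of sleeve in the frame of narrow_pocket below 0.042 m and linear speed of sleeve above 0.6 m/s).
It fails at once if the jar is shifted by more than 15 mm (distance of jar from where it was at the start of the episode above 0.015 m).
It fails at once if the tweezer block is shifted by more than 15 mm (distance of tweezer_block from where it was at the start of the episode above 0.015 m).
It also fails if it takes over 72 s, if anything falls off the work surface, if the arm or the gripper's body presses on something with over 40 N, if the wrist force passes 120 N, or if a joint passes its speed limit or range.

### The arm

A 6-joint arm with a two-finger parallel gripper is mounted at the origin on the work surface. World frame = base frame: x ahead of the robot, y to its left, z up, the work surface at z = 0. Lengths are in m, angles in degrees, forces in N, time in s.
With the tool pointing down it reaches from about 0.35 to 0.875 m from the base axis. Payload 4.2 kg.
Tool frame: the origin (TCP) lies at the very end of the fingers, on their centre line; the grasp point (between the pads) lies 19 mm behind it; z points along the fingers, y is the line along which they close (so a half turn about z gives the same grasp; the last joint's range is limited). The gripper opens to 85 mm and grips with 20 to 120 N. Pads are 22 mm wide; open, the fingers measure 114 mm over their backs; the gripper's body (76 mm by 85 mm) begins 54 mm behind the grasp point. The pads swing forward as they close: fully open they stand 13 mm farther back than shut.
Start: joints at [-57.032, 22.042, 0.453, 0, -68.411, -14.817], TCP at [0.195, -0.594, 0.231] pointing down, gripper open.
Joint ranges: [-179.83, 179.83], [-69.29, 118.12], [-61.27, 80.66], [-181.25, 117.63], [-171.15, -9.14], [-177.46, 177.46]. Speed limits (degrees/s): [159.86, 159.86, 180, 180, 180, 180].

### API

Orientations are given as a 3x3 rotation matrix whose columns are the frame's x, y, z axes.
In Python, from station import * gives the robot as it stands. Calls block until the motion is done:
- reach(position, orientation): joint-space move of the TCP to a pose.
- servo_line(position, ori=None, max_speed=0.15): straight line of the TCP; ori=None keeps the orientation; max_speed is the mean speed in m/s.
- goto_joints(angles): joint-space move.
- open_gripper() and clamp(f_grip=None): open the fingers fully, or close them until they stop; f_grip is the grip in N (None keeps the last).
- dwell(seconds).
- ik(position, orientation): joint angles nearest the present ones, or None.
- read_state(): the state.
- grab_frame(name): name is "side" or "top"; returns a dict with "pixels" (480x640x3 uint8, red, green, blue), "camera_matrix" (3x3 intrinsics, pixels), "D" ([k1, k2, p1, p2, k3] as OpenCV has them; the pictures are not rectified), "rvec" (rotation vector, rad) and "tvec" (3), from world to camera coordinates, as OpenCV has them. Camera axes: x right, y down, z forward; pixel columns grow to the right and rows downward; lengths in m; the calibration is good to about 2 mm. A picture is of the moment at which its call begins. There is no depth.
A pose or a line that the arm cannot do raises PlanningError and nothing moves.
- hand_in(): hands the job in; it is judged then, once.
The state is a dict: "clock": time; "qpos": joint angles; "qd": joint speeds; "joint_torque": joint torques, N m; "eef_pos": TCP position; "eef_rot": TCP orientation; "contact_force": force on the tool from outside, world axes, zero at the start; "moment": the same for the moment, N m; "gripper_width": finger opening in m; "gripper_force": force on a finger pad.
Only numpy, scipy, OpenCV 4.12 (cv2) and the standard library are available. Lean on these libraries where they do the work, as an engineer would, in place of code of your own. Each camera call takes 0.05 s, during which the arm holds its last target. There are 200 camera calls.

## Working session

There is one attempt and no reset: what is moved stays moved. The work goes in short steps, each a Python script; the robot and the scene stay as the last script left them, time stands still between calls to the robot, and variables do not carry over. Pictures are saved under pics/ and viewed, at most 10 in all, crops included, and the job is handed in when it is done.

```bash
mkdir -p pics; python3 - <<'E'
from station import *
import cv2,numpy as np
for n in("top","side"):
    f=grab_frame(n); cv2.imwrite(f"pics/{n}0.png",f["pixels"][:,:,::-1])
    R=cv2.Rodrigues(np.array(f["rvec"],float))[0]; print(n,f["camera_matrix"],f["D"],-R.T@np.array(f["tvec"]).ravel())
print(read_state())
E
```

```text
top [[452.56316225   0.         318.04641935]
 [  0.         452.56316225 234.7279936 ]
 [  0.           0.           1.        ]] [-0.08977704  0.          0.          0.          0.        ] [ 0.3850476  -0.00697408  0.8245001 ]
side [[471.88710607   0.         326.85770737]
 [  0.         471.88710607 237.98242978]
 [  0.           0.           1.        ]] [0.00634079 0.         0.         0.         0.        ] [0.37548624 0.55605894 0.78747019]
{'clock': 0.1, 'qpos': array([-5.70309317e+01,  2.20856611e+01,  3.86233345e-01, -2.40078780e-02,
       -6.84089583e+01, -1.48154393e+01]), 'qd': array([ 0.12134335, -0.09528163,  0.23159233,  0.0629421 , -0.09913184,
       -0.04394191]), 'joint_torque': array([-3.34991546e-04, -3.93320274e+01,  1.88929886e+01,  4.19795126e+00,
       -2.59934561e-03,  1.30553147e-05]), 'eef_pos': array([ 0.19456681, -0.59339735,  0.23033227]), 'eef_rot': array([[-9.50272628e-01, -3.11418432e-01, -7.02543058e-04],
       [-3.11419206e-01,  9.50270931e-01,  1.79906159e-03],
       [ 1.07345305e-04,  1.92838439e-03, -9.99998135e-01]]), 'contact_force': array([-1.08015815, -0.71770318, -1.18058384]), 'moment': array([ 0.00960618,  0.02900351, -0.0066834 ]), 'gripper_force': 0.0, 'gripper_width': 0.08519215196994326}
```

View pics/top0.png

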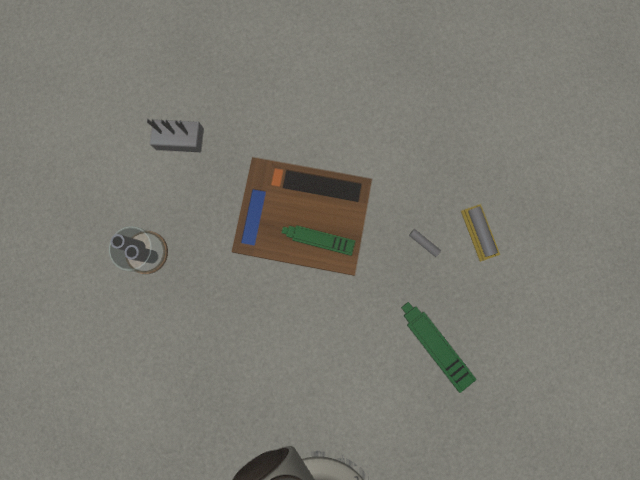

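View pics/side0.png

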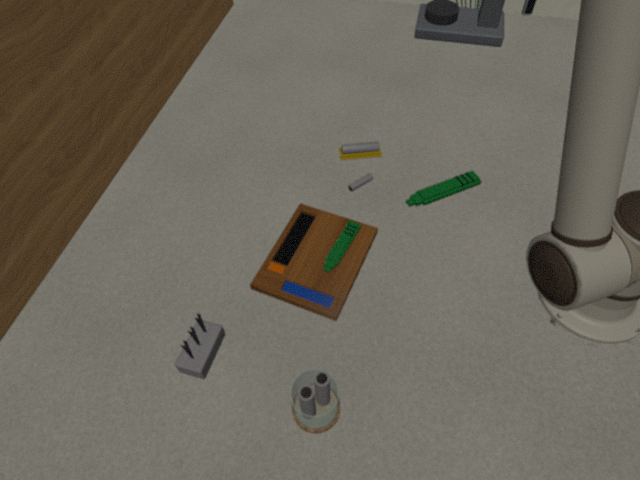

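Top view shows a half on the tray at (320,240) and a larger one on the table at (438,347). There is a sleeve on the yellow rest at (483,232), a smaller cylinder on the table at (425,243), and two in the jar at (130,248). I choose the half at (320,240) and the sleeve at (483,232), and will check sizes by ray casting and one crop.

```bash
cat > h.py <<'E'
from station import *
import cv2,numpy as np
def ray(f,px,z):
    px=np.array(px,float).reshape(-1,1,2)
    u=cv2.undistortPoints(px,f["camera_matrix"],np.array(f["D"],float)).reshape(-1,2)
    R=cv2.Rodrigues(np.array(f["rvec"],float))[0]; c=-R.T@np.array(f["tvec"],float).ravel()
    d=np.c_[u,np.ones(len(u))]@R
    return c+d*((z-c[2])/d[:,2])[:,None]
def cnt(m,box):
    k=np.zeros(m.shape,np.uint8); x0,y0,x1,y1=box; k[y0:y1,x0:x1]=255
    m=cv2.bitwise_and(m,k)
    return max(cv2.findContours(m,cv2.RETR_EXTERNAL,cv2.CHAIN_APPROX_NONE)[0],key=cv2.contourArea)
def hsv(f): return cv2.cvtColor(f["pixels"],cv2.COLOR_RGB2HSV)
def rect(f,m,box,z):
    """min-area rect on plane z: centre, long length, short, long-axis angle"""
    p=ray(f,cnt(m,box),z)[:,:2]
    (c,s,a)=cv2.minAreaRect((p*1000).astype(np.float32))
    b=cv2.boxPoints((c,s,a)); e=b[1]-b[0],b[2]-b[1]
    l=max(e,key=np.linalg.norm)
    return np.array(c)/1000,max(s),min(s),np.degrees(np.arctan2(l[1],l[0]))%180
E
python3 - <<'E'
from h import *
f=grab_frame("top");g=grab_frame("side")
R=cv2.inRange
for n,F,B,half,big,sl,sm,rs in(("top",f,(225,150,380,280),(270,220,362,262),(395,295,480,395),(464,203,500,262),(405,225,445,260),(455,200,505,265)),
  ("side",g,(245,200,385,322),(315,215,365,275),(400,165,485,212),(335,138,385,156),(345,170,378,193),(335,138,385,165))):
    H=hsv(F); print(n)
    sat=R(H,(0,60,20),(179,255,255)); 
    print("tray",rect(F,R(H,(0,60,10),(179,255,255)),B,.016))
    print("black",rect(F,R(H,(0,0,0),(179,255,45)),B,.012))
    print("blue",rect(F,R(H,(100,120,40),(130,255,255)),B,.012))
    print("orange",rect(F,R(H,(5,190,150),(18,255,255)),B,.016))
    gr=R(H,(50,100,30),(85,255,255))
    print("half",rect(F,gr,half,.022)); print("big",rect(F,gr,big,.008))
    print("rest",rect(F,R(H,(20,100,60),(35,255,255)),rs,.004))
    grey=R(H,(0,0,0),(179,45,255))
    print("HSV bg",H[300,200],"sleeve",H[232,483] if n=="top" else H[147,360], "small",H[243,425] if n=="top" else H[183,361])
c=f["pixels"][140:290,225:525,::-1]
d=g["pixels"][130:280,240:540,::-1]
cv2.imwrite("pics/c1.png",cv2.resize(np.vstack([c,d]),None,fx=2,fy=2,interpolation=cv2.INTER_CUBIC))
E
```

```text
top
tray (array([0.52787311, 0.02950388]), 225.5330047607422, 180.24810791015625, np.float32(79.44985))
black (array([0.58473193, 0.00673821]), 47.82913589477539, 29.85794448852539, np.float32(81.81305))
blue (array([0.52487134, 0.11899011]), 99.24427795410156, 22.763254165649414, np.float32(169.38562))Traceback (most recent call last):
  File "<stdin>", line 11, in <module>
  File "h.py", line 16, in rect
    p=ray(f,cnt(m,box),z)[:,:2]
            ~~~^^^^^^^
  File "h.py", line 12, in cnt
    return max(cv2.findContours(m,cv2.RETR_EXTERNAL,cv2.CHAIN_APPROX_NONE)[0],key=cv2.contourArea)
ValueError: max() iterable argument is empty
```

```bash
python3 - <<'E'
from h import *
f=grab_frame("top");g=grab_frame("side")
R=cv2.inRange
for n,F,B,half,big,sl,sm,rs in(("top",f,(225,150,380,280),(270,220,362,262),(395,295,480,395),(464,203,500,262),(405,225,445,260),(455,200,505,265)),
  ("side",g,(245,200,385,322),(315,215,365,275),(400,165,485,212),(335,138,385,156),(345,170,378,193),(335,138,385,165))):
    H=hsv(F); print(n)
    gr=R(H,(50,60,20),(85,255,255))
    def t(nm,m,box,z):
        try: print(nm,*rect(F,m,box,z))
        except Exception as e: print(nm,"none")
    t("tray",R(H,(0,60,10),(179,255,255)),B,.016)
    t("black",R(H,(0,0,0),(179,90,58)),B,.012)
    t("blue",R(H,(100,120,40),(130,255,255)),B,.013)
    t("orange",R(H,(5,190,120),(18,255,255)),B,.016)
    t("half",gr,half,.022); t("big",gr,big,.008)
    t("rest",R(H,(20,100,60),(35,255,255)),rs,.005)
    print("HSV or",H[178,278],"bg",H[300,200],H[243,455],"sleeve",H[232,483] if n=="top" else H[147,360], "small",H[243,425] if n=="top" else H[183,361])
c=f["pixels"][140:290,225:525,::-1]
d=g["pixels"][130:280,240:540,::-1]
cv2.imwrite("pics/c1.png",cv2.resize(np.vstack([c,d]),None,fx=2,fy=2,interpolation=cv2.INTER_CUBIC))
E
```

```text
top
tray [0.52784851 0.02953246] 225.5940399169922 180.18089294433594 79.44446
black [ 0.58314832 -0.0062963 ] 140.22518920898438 33.913658142089844 79.4093
blue [0.52464362 0.11888284] 99.65938568115234 22.93344497680664 169.30656
orange none
half [0.48388528 0.00134683] 130.2051544189453 27.74002456665039 75.49716
big [ 0.29489963 -0.21080301] 182.71652221679688 38.51935958862305 37.771694
rest [ 0.49846973 -0.29827747] 98.87603759765625 39.751373291015625 19.095802
HSV or [ 11 162 162] bg [ 30  12 124] [ 27  19 121] sleeve [135   4 116] small [165   5 111]
side
tray [0.52734064 0.03466862] 234.31497192382812 182.65675354003906 79.52897
black [ 0.5766817  -0.04177071] 59.32170867919922 30.293588638305664 77.71399
blue [0.52441327 0.11994479] 99.00679779052734 21.691865921020508 169.63132
orange [0.59777112 0.0777883 ] 31.84821128845215 16.941665649414062 167.52112
half [0.48306281 0.00241673] 134.09771728515625 27.574687957763672 75.569916
big [ 0.29323343 -0.20973773] 188.44815063476562 43.164608001708984 37.890034
rest [ 0.49619766 -0.28933014] 101.34504699707031 38.59333038330078 11.851859
HSV or [ 25  26 118] bg [ 25  28 118] [ 24  32 120] sleeve [  0   0 105] small [10  9 87]
```

View pics/c1.png

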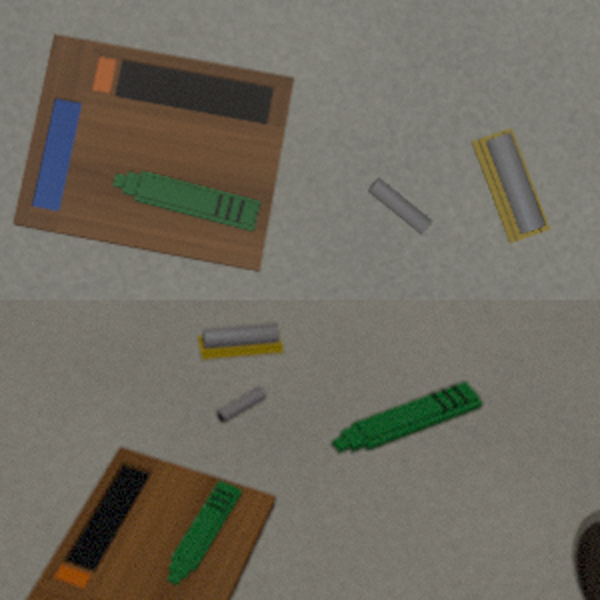

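The crop confirms both choices. The half on the tray measures 130x28 mm, against 183x39 mm for the look-alike, and the long cylinder lies on the yellow rest. Tray centre is (0.528, 0.0295) with yaw -10.6°, and both pocket positions agree with the tray geometry to 1 mm. Next I slide the half between low fingers.

```bash
cat >> h.py <<'E'
TC=np.array([.5278,.0295]); TY=np.radians(-10.56)
def T(x,y):
    c,s=np.cos(TY),np.sin(TY); return TC+[c*x-s*y,s*x+c*y]
def ori(a):
    "tool down, closing line at world angle a (rad)"
    c,s=np.cos(a),np.sin(a); return np.array([[-s,c,0],[c,s,0],[0,0,-1.]])
def best(p,a):
    q0=read_state()["qpos"]; o=[]
    for k in(a,a+np.pi):
        q=ik(p,ori(k))
        if q is not None:o.append((abs(np.array(q)-q0).max(),k))
    return min(o)[1]
E
python3 - <<'E'
from h import *
f=grab_frame("top");H=hsv(f)
bl=cv2.GaussianBlur(H,(5,5),0)[:,:,1]
P=ray(f,[[483,232],[138,250],[176,135],[440,256]],.015);print("sleeve jar block small",P[:,:2].round(3).tolist())
m=((bl<9)*255).astype(np.uint8)
try: print("sleeve",rect(f,m,(464,203,500,262),.018))
except Exception as e: print(e)
C=np.array([.4835,.0018]); a=np.radians(-14.47)
k=best([*C,.15],a); d=k-a
reach([*C,.12],ori(k)); servo_line([*C,.0175],max_speed=.1)
print(read_state()["contact_force"])
clamp(20); s=read_state(); print(s["clock"],s["gripper_width"],s["gripper_force"],s["eef_pos"],s["contact_force"])
servo_line([*T(.060,-.025),.0175],ori(TY+d),max_speed=.05)
s=read_state(); print(s["clock"],s["eef_pos"],s["contact_force"],s["gripper_width"])
f=grab_frame("top"); cv2.imwrite("pics/t2.png",cv2.resize(f["pixels"][130:290,215:395,::-1],None,fx=3,fy=3))
E
```

```text
sleeve jar block small [[0.497, -0.3], [0.462, 0.329], [0.681, 0.269], [0.453, -0.22]]
sleeve (array([ 0.49847141, -0.29828937]), 83.65349578857422, 17.25060272216797, np.float32(19.136412))
[-0.14619622  0.51291396 -0.04316276]
4.475 0.027150280253325523 21.631217300891876 [0.48367042 0.00184916 0.01782396] [0.22088144 0.26487731 3.39393761]
6.6083 [ 0.58207369 -0.00602997  0.01717916] [ 0.7038871   0.45787377 -0.43468822] 0.02729389924516673
```

View pics/t2.png

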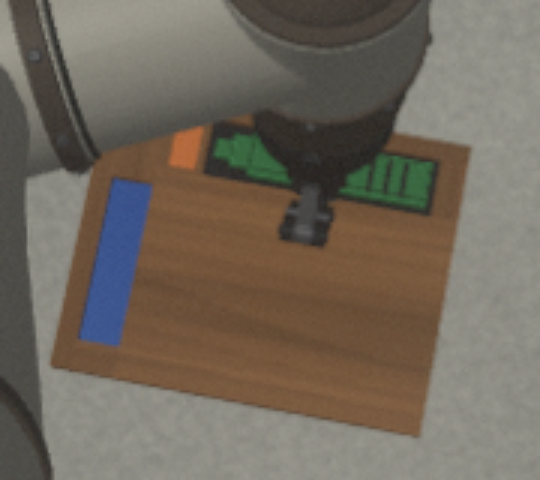

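The half sits over the black compartment with its nose at (222,150) towards the orange mark and margin all round. The sleeve mask measures 84x17 mm after blurring, which fits 90x24 mm, and is centred on the rest. I release and check.

```bash
python3 - <<'E'
from h import *
open_gripper(); dwell(.3)
p=read_state()["eef_pos"]; servo_line([p[0],p[1],.15],max_speed=.2)
C=np.array([.4985,-.2983]); k=best([*C,.15],np.radians(109.1))
reach([*C,.12],ori(k))
for n,b in(("top",(225,150,380,225)),("side",(245,200,325,285))):
    f=grab_frame(n); m=cv2.inRange(hsv(f),(50,60,20),(85,255,255))
    for z in(.014,.021): c=rect(f,m,b,z); print(n,z,c, "expected",T(.06,-.025), 79.44)
    if n=="top": I=f["pixels"][130:290,215:395,::-1]
    else: J=f["pixels"][190:350,235:415,::-1]
cv2.imwrite("pics/t3.png",cv2.resize(np.hstack([I,J]),None,fx=2.2,fy=2.2,interpolation=cv2.INTER_CUBIC)); s=read_state();print(s["clock"],s["eef_pos"])
E
```

```text
top 0.014 (array([ 0.5818714 , -0.00672912]), 132.88526916503906, 29.71820068359375, np.float32(79.30053)) expected [ 0.58220218 -0.00607249] 79.44
top 0.021 (array([ 0.58017145, -0.00673122]), 131.7375946044922, 29.461530685424805, np.float32(79.30055)) expected [ 0.58220218 -0.00607249] 79.44
side 0.014 (array([ 0.58212219, -0.00484854]), 135.68356323242188, 30.37788963317871, np.float32(79.42599)) expected [ 0.58220218 -0.00607249] 79.44
side 0.021 (array([5.80252075e-01, 2.27745056e-04]), 134.45559692382812, 30.102956771850586, np.float32(79.42599)) expected [ 0.58220218 -0.00607249] 79.44
9.6417 [ 0.499363   -0.29723801  0.12010704]
```

View pics/t3.png

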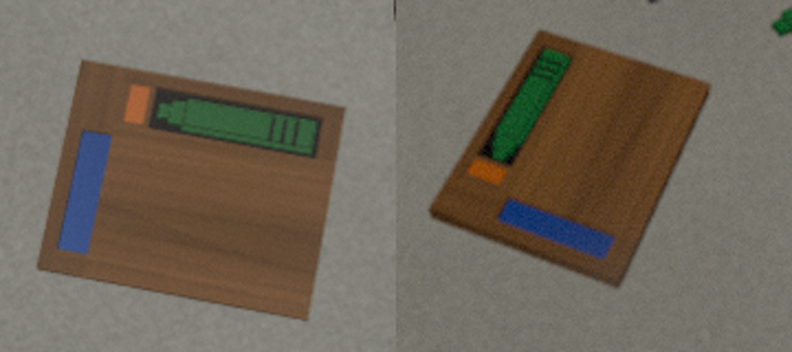

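The half lies seated in the black compartment, with its nose at (160,110) towards the orange mark. The two views agree with its seated height, not the deck height. Now the sleeve.

```bash
python3 - <<'E'
from h import *
C=np.array([.4985,-.2983]); k=best([*C,.1],np.radians(109.1))
servo_line([*C,.0095],ori(k),max_speed=.08)
clamp(30); s=read_state(); print(s["gripper_width"],s["gripper_force"],s["eef_pos"],s["contact_force"])
servo_line([*C,.12],max_speed=.1); s=read_state(); print(s["gripper_width"],s["gripper_force"],s["contact_force"])
N=T(-.02,.087); k2=k+np.radians(-10.56-19.1)
reach([*N,.12],ori(k2)) 
servo_line([*N,.06],max_speed=.08); dwell(.3)
s=read_state(); print(s["clock"],s["gripper_width"],s["eef_pos"],N)
f=grab_frame("top");g=grab_frame("side")
cv2.imwrite("pics/t4.png",cv2.resize(np.hstack([f["pixels"][130:290,190:390,::-1],g["pixels"][190:350,235:435,::-1]]),None,fx=2,fy=2,interpolation=cv2.INTER_CUBIC))
E
```

```text
0.02289378043191005 29.756116569042206 [ 0.49860828 -0.29836899  0.00974841] [-0.07198618  0.6464049   1.2574239 ]
0.022836994837477156 29.67939555644989 [-0.63730402 -0.71578249 -1.12171442]
15.7667 0.022707854331058482 [0.52423967 0.11879589 0.06039387] [0.52408279 0.11869183]
```

View pics/t4.png

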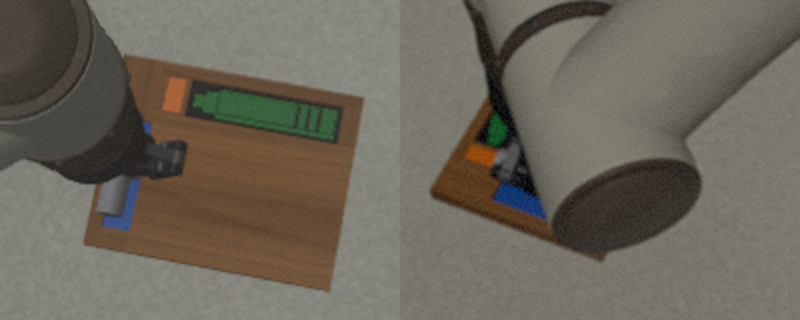

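The sleeve is held above the blue compartment, near end at (112,208), aligned with it. I lower it slowly and stop on contact.

```bash
python3 - <<'E'
from h import *
N=T(-.02,.087)
servo_line([*N,.024],max_speed=.05); dwell(.2); f0=read_state()["contact_force"][2]
z=.024
while z>.0167:
    z-=.001; servo_line([*N,z],max_speed=.02); s=read_state(); df=s["contact_force"]-[0,0,f0]
    print(round(z,4),s["eef_pos"].round(4),df.round(1))
    if df[2]>6: break
dwell(.2); open_gripper(); dwell(.4)
servo_line([*N,.15],max_speed=.15)
reach([.35,-.25,.2],ori(best([.35,-.25,.2],np.radians(109))))
f=grab_frame("top");g=grab_frame("side")
print("halves",[rect(F,cv2.inRange(hsv(F),(50,60,20),(85,255,255)),b,.014)[0] for F,b in((f,(225,150,380,225)),(g,(245,200,325,285)))])
cv2.imwrite("pics/t5.png",cv2.resize(np.hstack([f["pixels"][150:280,220:350,::-1],g["pixels"][200:330,245:375,::-1]]),None,fx=3,fy=3,interpolation=cv2.INTER_CUBIC)); print(read_state()["clock"])
E
```

```text
0.023 [0.5241 0.1187 0.023 ] [-0.5 -1.6  0.3]
0.022 [0.524  0.1187 0.0219] [ 0.7 -0.8 -1.3]
0.021 [0.524  0.1187 0.0209] [ 0.3  0.4 -0.5]
0.02 [0.524  0.1187 0.0199] [-0.6 -0.2 -1.4]
0.019 [0.524  0.1187 0.0189] [ 0.2 -0.4  0. ]
0.018 [0.524  0.1187 0.0179] [-0.7  0.8 -0. ]
0.017 [0.524  0.1186 0.0169] [ 0.1 -0.  -0.6]
0.016 [0.5242 0.1187 0.0167] [-2.  -0.5  5.1]
halves [array([ 0.58178516, -0.00664236]), array([ 0.58202191, -0.00520627])]
22.825
```

View pics/t5.png

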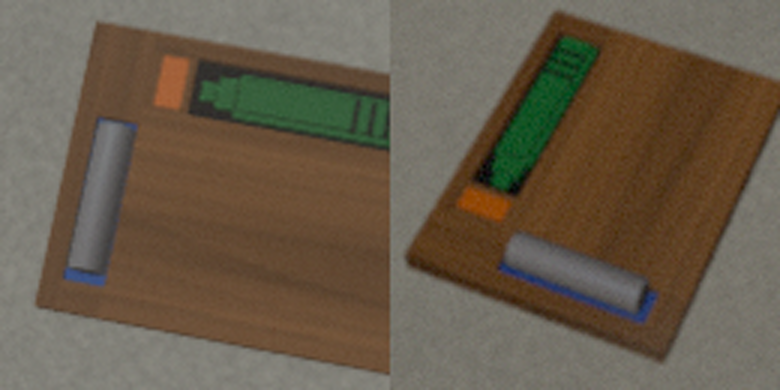

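The sleeve lies in the blue compartment, ends at (115,122) and (85,272), and touched down at the predicted floor height. One measurement before handing in.

```bash
python3 - <<'E'
from h import *
for n,b in(("top",(241,188,266,244)),("side",(280,275,335,312))):
    f=grab_frame(n); m=cv2.inRange(hsv(f),(0,0,0),(179,60,255)); m=cv2.morphologyEx(m,cv2.MORPH_OPEN,np.ones((3,3)))
    for z in (.022,.028): print(n,z,rect(f,m,b,z))
print(T(-.02,.087),169.44)
f=grab_frame("top"); P=ray(f,[[138,250],[176,135]],.015);print(P[:,:2])
cv2.imwrite("pics/t6.png",f["pixels"][100:290,90:380,::-1])
E
```

```text
top 0.022 (array([0.52643347, 0.11675368]), 93.95320892333984, 25.632129669189453, np.float32(169.97148))
top 0.028 (array([0.52537646, 0.11582861]), 93.25071716308594, 25.440486907958984, np.float32(169.9715))
side 0.022 (array([0.52580585, 0.11794699]), 94.70144653320312, 25.88047981262207, np.float32(169.29161))
side 0.028 (array([0.52462756, 0.12138103]), 93.95915222167969, 25.67762565612793, np.float32(169.29155))
[0.52408279 0.11869183] 169.44
[[0.46228337 0.32931036]
 [0.68068228 0.26925912]]
```

View pics/t6.png

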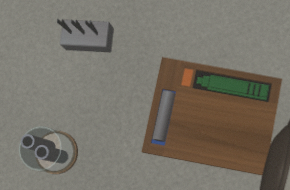

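The sleeve is within about 3 mm and 1° of its target, with the two views agreeing at the seated height. The jar (48,148) and block (85,38) look unmoved.

```bash
python3 -c "
from station import *
print(hand_in())"
```

```text
the job is handed in; nothing more can be done
None
```

The job is handed in, with no verdict shown: the green half lies flat in the wide compartment, nose to the orange mark, the sleeve lies in the narrow compartment, and the jar and tweezer block look unmoved.

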